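# Hold a tin lid at the stamping mark

### The job

Take the small round tin lid from the little easel and set it down (do not drop it) into the round pocket of the stamping jig, hollow side down, flat top up. Then pull the jig's spring-loaded carriage out by its wooden handle until the pointer on the carriage lines up with the steel index clip on the bed, and keep holding it there so that I can stamp the lid: finish while still holding the handle, because the spring pulls the carriage back if you let go. Do not shift the index clip, do not let the loaded carriage snap back, and leave the other things on the desk where they are.

Things in the scene. Friction and masses are not known exactly. Their poses are not given: they have to be found in the camera images.
- jig: Stamping jig's fixed plywood bed, 300 x 144 x 12 mm. Origin on the desk under the carriage's centre line; bed spans x -130 to +170, y -59 to +85 mm of this frame. Its own -x is the way the carriage is pulled out (roughly toward the robot), +z up. Rails along x at y = +-50 mm, tops 23 mm above the desk; spring barrel at the +x end.
- carriage: Aluminium carriage, slides along the jig's -x by at most 65 mm, axes parallel to the jig's. Origin: underside centre below the pocket, 14 mm above the desk; home is x = +55 mm in the jig's frame. Block 84 x 84 x 16 mm with the pocket; a tongue 36 mm wide, 10 thick runs to -x with the handle. A spring pulls it home: 4.5 N at home (as at the start) plus 90 N/m, about 9 N at 50 mm out.
- nest (a point): Centre of the floor of the carriage's round pocket: 56 mm diameter, 8 mm deep with a 2 mm chamfered mouth; floor 22 mm and mouth 30 mm above the desk. Moves with the carriage.
- handle (a point): Centre of the top of the wooden handle, an upright rounded plate on the carriage's tongue: 14 mm thick along the pull, 46 mm wide across it, top 60 mm above the desk, tongue's top beneath it 24 mm. 115 mm to -x of the pocket centre; 66 mm free behind it. Can be pinched from above either way.
- pointer (a point): Outer end of the carriage's pointer, a dark steel finger 3 mm wide that sticks out to +y over the +y rail, 29 mm above the desk (36 mm to -x and 62 mm to +y of the pocket centre).
- mark (a point): Inner end of the mark line across the top of the steel index clip, 29 mm above the desk; axes parallel to the jig's. The clip, 8 mm long along the rail, sits on the +y rail, 25 to 52 mm out from the pointer's home, held by 8 N friction; the pointer's end passes 2 mm beside it. On the mark = pointer and mark at the same x in the jig's frame.
- easel: Small fixed wooden easel, 40 mm wide (y), 90 deep (x). Its face slopes 25 degrees (0.44 rad), rising toward its own +x, so it faces -x and up, roughly toward the robot; the lid leans on the face and on a ledge at its foot, 8 mm out of the face. Origin on the desk below the lid's rim centre. The lid overhangs the face by 6 mm on each side (y).
- lid: Plain steel tin lid: round, 52 mm outside diameter, 24 mm high, flat closed top, hollow underneath, about 35 g. Origin: centre of its open rim's plane; +z points out through the flat top. At the start the rim lies on the easel's face, origin 30 mm above the desk, z tilted 25 degrees from vertical to the easel's -x.
- tape: Bystander: roll of paper tape lying flat, 52 mm diameter, 18 mm high, behind the easel. Origin at the underside.
- stamp: Bystander: wooden hand stamp, 36 mm square block 26 mm high with a ball grip, 64 mm high in all, to the easel's +y. Origin at the underside.
- tin: Bystander: the open steel tin, 50 mm diameter, 40 mm high, beside the jig on its -y side. Origin at the underside.
- inkpad: Bystander: black ink pad, 70 x 100 x 16 mm, to the left. Origin at the underside.
- phone: Bystander: phone lying flat, 150 x 73 x 8 mm, to the right. Origin at the underside.
- glass: Bystander: drinking glass, 72 mm diameter, 90 mm high, far right. Origin at the underside.
- pencup: Bystander: grey pen cup, empty, 72 mm diameter, 95 mm high, far left. Origin at the underside.

How it is judged (in metres and radians):
On the way, in this order (a step that is already met when the one before it is completed fails the run):
1. the lid sits in the pocket, hollow side down, released, with the carriage still home (horizontal distance between lid and nest below 0.004 m and z of lid in the frame of nest between -0.003 and 0.003 m and angle between lid's own z axis and vertical below 0.1 rad and contact force between the fingers and lid below 0.1 N and x of nest in the frame of jig above 0.045 m), for 0.2 s.
2. the carriage is held at the mark by the fingers (x of pointer in the frame of mark between -0.004 and 0.004 m and contact force between the fingers and carriage above 3 N and linear speed of carriage below 0.01 m/s), for 0.2 s.
At the end, for the whole second after the job is handed in: The lid sits on the pocket's floor (within 4 mm of its centre, within 3 mm in height, flat top up within 0.1 rad) and the fingers do not touch it; the pointer is within 4 mm of the mark line (on the clip's width) with the carriage still, and the fingers are holding the carriage with at least 3 N (all of step 2 and horizontal distance between lid and nest below 0.004 m and z of lid in the frame of nest between -0.003 and 0.003 m and angle between lid's own z axis and vertical below 0.1 rad and contact force between the fingers and lid below 0.1 N); the arm keeps its last pose, push and grip.
It fails at once if a bystander is moved more than 20 mm (distance of any of tape, stamp, tin, inkpad, phone, glass, pencup from where it was at the start of the episode above 0.02 m).
It fails at once if the index clip is shifted more than 4 mm (distance of mark from where it was at the start of the episode above 0.004 m).
It fails at once if the lid is dropped or the loaded carriage snaps back (lid out of the fingers faster than 0.6 m/s, or carriage let run home faster than 0.25 m/s) ((linear speed of lid above 0.6 m/s and contact force between the fingers and lid below 0.05 N) or (linear speed of carriage above 0.25 m/s and contact force between the fingers and carriage below 0.05 N)).
It also fails if it takes over 51 s, if anything falls off the work surface, if the arm or the gripper's body presses on something with over 40 N, if the wrist force passes 120 N, or if a joint passes its speed limit or range.

### The arm

A 6-joint arm with a two-finger parallel gripper is mounted at the origin on the work surface. World frame = base frame: x ahead of the robot, y to its left, z up, the work surface at z = 0. Lengths are in mm, angles in rad, forces in N, time in s.
With the tool pointing down it reaches from about 275 to 1000 mm from the base axis. Payload 8.4 kg.
Tool frame: the origin (TCP) lies midway between the tips of the shut fingers; the grasp point (between the pads) lies 19 mm behind it; z points along the fingers, y is the line along which they close (so a half turn about z gives the same grasp; the last joint's range is limited). The gripper opens to 85 mm and grips with 20 to 120 N. Pads are 22 mm wide; open, the fingers measure 114 mm over their backs; the gripper's body (76 mm by 85 mm) begins 54 mm behind the grasp point. The pads swing forward as they close: fully open they stand 13 mm farther back than shut.
Start: joints at [1.188, 0.353, 1.633, -0, 1.155, -0.002], TCP at [232.288, 580.233, 231.281] pointing down, gripper open.
Joint ranges: [-2.63, 2.63], [-0.92, 2.1], [0.06, 2.66], [-1.3, 4.44], [0, 2.69], [-3.02, 3.02]. Speed limits (rad/s): [2.22, 2.22, 2.79, 3.14, 3.14, 3.14].

### API

Orientations are given as [roll, pitch, yaw] about the fixed x, y, z axes, in that order (R = Rz(yaw) Ry(pitch) Rx(roll)).
In Python, from rig import r, cams gives the robot as it stands. The module is installed in compiled form; this text tells all that it offers.
- The arm moves only by the tool send_rows, never from a script. Its argument "targets" is one flat list of numbers, 7 for each row, row after row: the shift along the tool's x, y, z in m, then the turn, a rotation vector about the tool's x, y, z in rad, then the opening, from -1 (shut) to 1 (fully open). In form: [tx, ty, tz, wx, wy, wz, fingers, tx, ty, tz, wx, wy, wz, fingers, ...]. A call has 1 to 12 rows; each row is the pose to reach, as a shift and turn from the pose commanded when the call began, along the tool's axes at that moment; what a row does not reach only later rows make up. A row lasts 1/12 s, in which the tool goes at most 41.7 mm and 7.16 degrees, less where a joint would pass 70% of its speed; a pose out of reach is approached as far as the arm can. A call with a gripper value outside its range is refused whole. The fingers move at their own pace and stop on an object; "grip_force" is the grip in N (left out, the last holds). Time passes only in rows, so rows that repeat a pose let the fingers close. It gives the time, the measured TCP pose, the force, the opening and the grip force at its end, in the units of the state.
- r.sense(): the state, without advancing time (a new reading comes with each control period).
- cams.grab_frame(name): name is "scene" or "top" or "wrist"; returns a dict with "color" (480x640x3 uint8, blue, green, red), "fx", "fy", "cx", "cy" (pixels), "xyz" and "attitude" of the camera in the world. Camera axes: x right, y down, z forward; pixel columns grow to the right and rows downward; lengths in mm; the calibration is good to about 2 mm. A picture is of the moment at which its call begins. There is no depth.
- r.sign_off(): hands the job in; it is judged then, once.
The state is a dict: "clock": time; "qpos": joint angles; "qvel": joint speeds; "joint_efforts": joint torques, N m; "eef_pos": TCP position; "tcp_rot": TCP orientation; "contact_force": force on the tool from outside, world axes, zero at the start; "wrist_torque": the same for the moment, N m; "opening": opening from 0.0 (shut) to 1.0 (fully open); "grasp_force": force on a finger pad.
Only numpy, scipy, OpenCV 4.12 (cv2) and the standard library are available. Lean on these libraries where they do the work, as an engineer would, in place of code of your own. Each camera call takes 0.05 s, during which the arm holds its last target. There are 200 camera calls.

## Working session

There is one attempt and no reset: what is moved stays moved. The work goes in short steps, Python scripts to look and compute and a tool call to move; the robot and the scene stay as the last step left them, time stands still between calls to the robot, and variables do not carry over. Pictures are saved under pics/ and viewed, at most 10 in all, crops included, and the job is handed in when it is done.

Besides the shell and the picture viewer there is one more tool, called after ">>>" as name(argument=value, ...) on one line, values as JSON. send_rows: Moves the arm, as the interface text tells. Its arguments: {"type":"object","properties":{"targets":{"type":"array"},"grip_force":{"type":"number"}},"required":["targets"]}

```bash
mkdir -p pics
cat > h.py <<'E'
import numpy as np, cv2, json
from rig import r, cams
from scipy.spatial.transform import Rotation as R
def grab(n,save=None):
    f=cams.grab_frame(n)
    if save: cv2.imwrite('pics/'+save,f['color'])
    return f
def rot(a):
    a=np.array(a,float)
    return a if a.shape==(3,3) else R.from_euler('xyz',a).as_matrix()
def ray(f,u,v):
    d=np.array([(u-f['cx'])/f['fx'],(v-f['cy'])/f['fy'],1.0])
    d=rot(f['attitude'])@d
    return np.array(f['xyz'],float),d/np.linalg.norm(d)
def onz(f,u,v,z):
    o,d=ray(f,u,v); return o+d*(z-o[2])/d[2]
def tri(rs):
    A=np.zeros((3,3));b=np.zeros(3)
    for o,d in rs:
        P=np.eye(3)-np.outer(d,d);A+=P;b+=P@o
    p=np.linalg.solve(A,b)
    return p,[float(np.linalg.norm((np.eye(3)-np.outer(d,d))@(p-o))) for o,d in rs]
def proj(f,p):
    c=rot(f['attitude']).T@(np.array(p)-np.array(f['xyz']))
    return c[0]/c[2]*f['fx']+f['cx'],c[1]/c[2]*f['fy']+f['cy']
E
python3 - <<'E'
from h import *
s=r.sense();print(s)
for n in("scene","top"):
    f=grab(n,n+'0.png');print(n,{k:f[k] for k in f if k!='color'})
E
```

```text
{'clock': 0.0, 'qpos': array([ 1.18760151e+00,  3.53656511e-01,  1.63416139e+00, -6.38406442e-06,
        1.15521168e+00, -2.38586076e-03]), 'qvel': array([-7.21978288e-04, -1.90643168e-03, -2.66740346e-05, -2.48079780e-04,
        1.26476803e-03, -2.13733577e-03]), 'joint_efforts': array([-1.48863724e-03, -6.05270863e+01, -3.42050850e+01, -1.02168381e-04,
        9.53114679e-03, -1.50808586e-05]), 'eef_pos': array([232.1025843 , 579.76927376, 230.54480618]), 'tcp_rot': array([-3.14015572e+00,  2.40862636e-06,  2.76078628e+00]), 'contact_force': array([-0.01004594,  0.94391037, -0.26805793]), 'wrist_torque': array([-0.02169137,  0.02012139, -0.02478435]), 'grasp_force': 0.0, 'opening': 1.0036478511937228}
scene {'fx': 526.3410407178937, 'fy': 526.3410407178937, 'cx': 311.1589172653527, 'cy': 239.06080484938653, 'xyz': array([1435.17500443,  391.52781862,  809.02052457]), 'attitude': array([-2.22376703,  0.00956707,  2.01421   ])}
top {'fx': 447.9464596258013, 'fy': 447.9464596258013, 'cx': 311.4857995749251, 'cy': 243.62260064133181, 'xyz': array([ 355.41141245,  -20.31693675, 1241.72512704]), 'attitude': array([-2.9482267 ,  0.02591539, -1.59831244])}
```

View pics/top0.png

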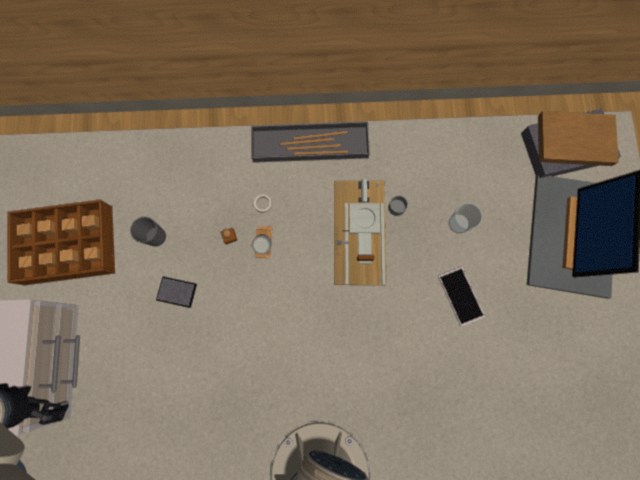

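View pics/scene0.png

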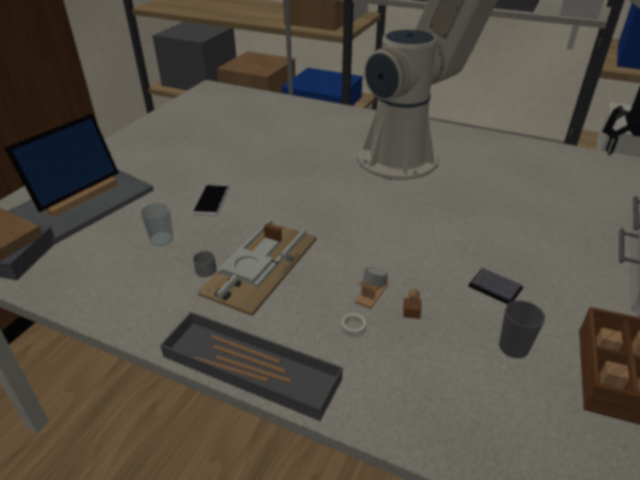

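The top view shows the lid on the easel at (262,243), the jig spanning (334–385, 181–286) with its pocket at (365,217), handle at (366,258) and clip near (345,243). The scene view agrees: lid (375,276), handle (272,230), pocket (247,262).

Run:
```python
from h import *
t=grab('top');s=grab('scene')
np.set_printoptions(precision=1,suppress=True)
P=dict(lid=(262,243,45),nest=(365,218,30),handle=(366,258,60),clip=(345,243,29),bedTL=(334,181,12),bedBR=(385,286,12),bedTR=(384,181,12),bedBL=(334,285,12),tape=(262,203,18),stamp=(229,236,50),tin=(398,206,40))
for k,(u,v,z) in P.items(): print(k,onz(t,u,v,z))
for k,(u,v,z) in dict(lid=(375,274,45),nest=(247,262,30),handle=(273,226,60)).items(): print('s',k,onz(s,u,v,z))
w=grab('wrist','w0.png');print(w['xyz'],w['attitude'],w['fx'],w['cx'],w['cy']);S=r.sense();print(S['eef_pos'],S['tcp_rot'])
T=rot(S['tcp_rot']);print(T,T.T@(w['xyz']-S['eef_pos']),T.T@rot(w['attitude']))
```

```text
lid [596.7 139.4  45. ]
nest [ 661.2 -146.2   30. ]
handle [ 543.9 -140.2   60. ]
clip [592.5 -87.8  29. ]
bedTL [778.2 -64.8  12. ]
bedBR [ 472.4 -192.9   12. ]
bedTR [ 773.  -207.8   12. ]
bedBL [479.4 -53.7  12. ]
tape [718.1 142.2  18. ]
stamp [618.2 229.1  50. ]
tin [ 689.8 -237.8   40. ]
s lid [591.5 137.8  45. ]
s nest [ 659.  -149.4   30. ]
s handle [ 545.2 -141.5   60. ]
[161.1 608.3 371.7] [2.8 0.  1.2] 398.1110286488752 314.3985678255047 237.41650297076507
[232.2 580.  230.9] [-3.1  0.   2.8]
[[-0.9  0.4 -0. ]
 [ 0.4  0.9 -0. ]
 [-0.  -0.  -1. ]] [  76.6   -0.3 -140.8] [[-0.  -1.  -0.3]
 [ 1.  -0.  -0. ]
 [ 0.  -0.3  1. ]]
```

```bash
cat >> h.py <<'E'
def go(p,rpy,s=None):
    s=s or r.sense(); T=rot(s['tcp_rot']); G=rpy if np.shape(rpy)==(3,3) else rot(rpy)
    d=T.T@(np.array(p,float)-s['eef_pos'])/1000; w=R.from_matrix(T.T@G).as_rotvec()
    n=max(np.linalg.norm(d)/.0417,np.degrees(np.linalg.norm(w))/7.16)
    print('go',np.round(d,4).tolist(),np.round(w,4).tolist(),'rows>=%.1f'%n)
E
python3 - <<'E'
from h import *
go([560,140,230],[np.pi,0,np.pi])
E
```

```text
go [-0.4678, -0.2867, 0.0011] [-0.0007, -0.0001, -0.3808] rows>=13.2
```

>>> send_rows(targets=[-0.468, -0.287, 0, 0, 0, -0.381, 1, -0.468, -0.287, 0, 0, 0, -0.381, 1, -0.468, -0.287, 0, 0, 0, -0.381, 1, -0.468, -0.287, 0, 0, 0, -0.381, 1, -0.468, -0.287, 0, 0, 0, -0.381, 1, -0.468, -0.287, 0, 0, 0, -0.381, 1, -0.468, -0.287, 0, 0, 0, -0.381, 1, -0.468, -0.287, 0, 0, 0, -0.381, 1, -0.468, -0.287, 0, 0, 0, -0.381, 1, -0.468, -0.287, 0, 0, 0, -0.381, 1, -0.468, -0.287, 0, 0, 0, -0.381, 1, -0.468, -0.287, 0, 0, 0, -0.381, 1])

```text
clock: 1.25
eef_pos: [530.0, 179.6, 231.5]
tcp_rot: [3.141, 0.0, -3.141]
contact_force: [1.0, 0.6, -0.7]
opening: 1.002
grasp_force: 0.0
```

>>> send_rows(targets=[-0.025, -0.015, 0, 0, 0, 0, 1, -0.025, -0.015, 0, 0, 0, 0, 1, -0.025, -0.015, 0, 0, 0, 0, 1, -0.025, -0.015, 0, 0, 0, 0, 1])

```text
clock: 1.58
eef_pos: [553.6, 166.6, 230.9]
tcp_rot: [3.142, -0.001, 3.141]
contact_force: [0.4, 0.5, -0.4]
opening: 1.002
grasp_force: 0.0
```

Run:
```python
from h import *
s=r.sense();print(s['clock'],s['eef_pos'],s['tcp_rot'])
w=grab('wrist','w1.png');import pickle;pickle.dump(w,open('w1.pkl','wb'));print(w['xyz'],w['attitude'])
```

```text
1.5833 [553.55246726 166.58723895 230.94493482] [ 3.14154585e+00 -1.03313154e-03  3.14126751e+00]
[476.99500354 166.02134144 371.87661727] [2.83587503e+00 1.12232728e-04 1.57000020e+00]
```

View pics/w1.png

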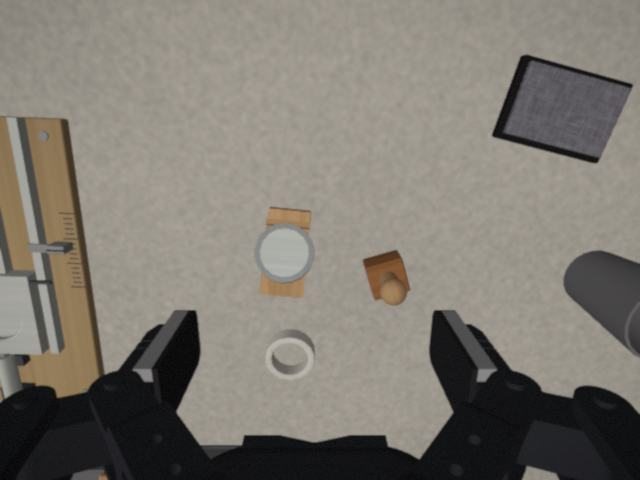

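The wrist view shows the lid's flat top at (284,253) on the easel (the ledge edge at the top, (270,208)–(311,212)), the stamp at (388,278), the tape at (290,357), and the jig at left with the clip at (55,247) and pointer at (40,283). I take a second view from y≈0, for parallax.

>>> send_rows(targets=[0, -0.155, 0, 0, 0, 0, 1, 0, -0.155, 0, 0, 0, 0, 1, 0, -0.155, 0, 0, 0, 0, 1, 0, -0.155, 0, 0, 0, 0, 1, 0, -0.155, 0, 0, 0, 0, 1, 0, -0.155, 0, 0, 0, 0, 1])

```text
clock: 2.13
eef_pos: [553.5, 11.3, 231.4]
tcp_rot: [3.141, -0.0, 3.141]
contact_force: [0.5, 0.8, 0.6]
opening: 1.005
grasp_force: 0.0
```

Run:
```python
from h import *
import pickle
s=r.sense();print(s['clock'],s['eef_pos'],s['tcp_rot'])
w=grab('wrist','w2.png');pickle.dump(w,open('w2.pkl','wb'));print(w['xyz'],w['attitude'])
```

```text
2.1333 [553.5261175   11.30794596 231.43280196] [ 3.14136318e+00 -8.00499802e-05  3.14056626e+00]
[476.82429795  10.79535523 372.29149782] [ 2.83486663e+00 -1.00590623e-04  1.56935168e+00]
```

View pics/w2.png

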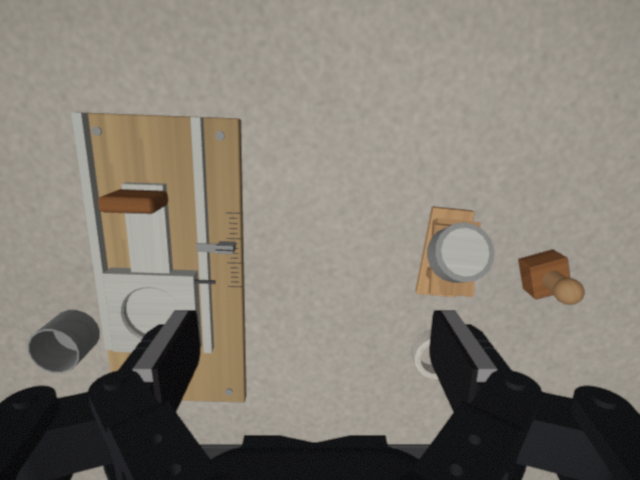

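This second view shows the lid top at (465,252), the handle top at (133,201), the clip at (217,247), the pointer at (205,282), and the pocket at (148,312) partly hidden by a finger. Bed corners are near (74,113), (240,119) and (245,403).

Run:
```python
from h import *
import pickle
np.set_printoptions(precision=1,suppress=True)
W=[pickle.load(open(f'w{i}.pkl','rb')) for i in(1,2)]
rs=[];els=[]
for f,(u,v) in zip(W,[(284,253),(465,252)]):
    c=f['color'];g=c[v-45:v+45,u-45:u+45];hsv=cv2.cvtColor(g,cv2.COLOR_BGR2HSV)
    L=[' '.join('%3d/%3d'%(hsv[45,x,1],hsv[45,x,2]) for x in range(5,86,4))]
    print(L)
    seed=np.zeros((92,92),np.uint8);gg=cv2.GaussianBlur(g,(3,3),0).copy()
    cv2.floodFill(gg,seed,(45,45),0,(9,9,9),(9,9,9),cv2.FLOODFILL_FIXED_RANGE|cv2.FLOODFILL_MASK_ONLY|(255<<8))
    cs=cv2.findContours(seed[1:-1,1:-1],cv2.RETR_EXTERNAL,cv2.CHAIN_APPROX_NONE)[0];k=max(cs,key=cv2.contourArea)
    e=cv2.fitEllipse(cv2.convexHull(k));e=((e[0][0]+u-45,e[0][1]+v-45),e[1],e[2]);print(e,cv2.contourArea(k)); rs.append(ray(f,*e[0]))
print(tri(rs))
crops=[cv2.resize(f['color'][v-60:v+60,u-60:u+60],(400,400),interpolation=cv2.INTER_CUBIC) for f,(u,v) in zip(W,[(284,253),(455,252)])]
cv2.imwrite('pics/lid.png',np.hstack(crops))
```

```text
[' 24/162  24/161  22/164   6/138   6/160   9/174   9/176   9/176  10/177  10/177  10/176   7/175   9/176   9/176   9/176   9/177   8/163   2/134  24/161  24/161  24/157']
((283.9143714904785, 252.2331085205078), (46.67833709716797, 46.93989181518555), 27.13184928894043) 1663.0
['105/175   2/106   2/107   4/137   8/154   9/175   9/175   9/175   9/174   9/174   9/174  10/174   9/174  10/175  10/174  10/174   9/147   9/139  22/162  24/161  24/158']
((464.73790740966797, 251.69826126098633), (44.907962799072266, 47.485042572021484), 148.4441680908203) 1622.5
(array([591.9, 139.7,  50.1]), [0.031668871154259495, 0.03166887115437182])
```

View pics/lid.png

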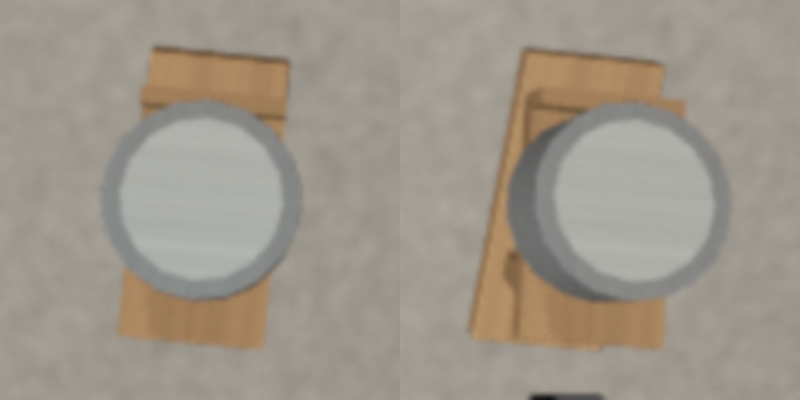

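The lid top measures (592,140,50), against an expected 51.8 mm height, so it is consistent. Easel yaw is about -0.107 from the edges. The second half of the crop shows the tilted lid with 6 mm side overhang. Next: approach along the lid axis, and measure the jig from the same images.

Run:
```python
from h import *
import pickle
np.set_printoptions(precision=2,suppress=True)
yw=-.107;ex=np.array([np.cos(yw),np.sin(yw),0]);ey=np.array([-ex[1],ex[0],0]);lz=-np.sin(.436)*ex+np.array([0,0,np.cos(.436)])
top=np.array([591.9,139.7,51.1]);o=top-24*lz;G=np.c_[np.cross(ey,-lz),ey,-lz]
print(o,lz);np.savez('lid.npz',o=o,lz=lz,G=G)
go(o+68*lz,G)
W=[pickle.load(open(f'w{i}.pkl','rb')) for i in(1,2)]
f=W[1]
for k,u,v,z in [('bl',74,113,12),('br',240,119,12),('tr',245,403,12),('handle',133,201,60),('nest',148,312,30),('clip',217,246,29)]: print(k,onz(f,u,v,z))
```

```text
[601.98 138.62  29.35] [-0.42  0.05  0.91]
go [-0.0198, 0.1293, 0.1405] [0.0238, -0.4356, 0.1052] rows>=4.6
bl [ 477.9  -196.82   12.  ]
br [483.08 -53.72  12.  ]
tr [780.72 -65.48  12.  ]
handle [ 544.97 -134.32   60.  ]
nest [ 660.01 -148.97   30.  ]
clip [593.62 -78.04  29.  ]
```

>>> send_rows(targets=[-0.02, 0.129, 0.14, 0.024, -0.436, 0.105, 1, -0.02, 0.129, 0.14, 0.024, -0.436, 0.105, 1, -0.02, 0.129, 0.14, 0.024, -0.436, 0.105, 1, -0.02, 0.129, 0.14, 0.024, -0.436, 0.105, 1, -0.02, 0.129, 0.14, 0.024, -0.436, 0.105, 1, -0.02, 0.129, 0.14, 0.024, -0.436, 0.105, 1, -0.02, 0.129, 0.14, 0.024, -0.436, 0.105, 1, -0.02, 0.129, 0.14, 0.024, -0.436, 0.105, 1])

```text
clock: 2.85
eef_pos: [572.0, 143.8, 89.2]
tcp_rot: [-3.14, 0.433, 3.041]
contact_force: [0.4, -0.5, -0.5]
opening: 1.003
grasp_force: 0.0
```

Run:
```python
from h import *
np.set_printoptions(precision=2,suppress=True)
z=np.load('lid.npz');o,lz,G=z['o'],z['lz'],z['G']
s=r.sense();print(s['clock'],s['eef_pos'],s['tcp_rot']);go(o+8*lz,G)
w=grab('wrist','w3.png');import pickle;pickle.dump(w,open('w3.pkl','wb'))
print('pred',proj(w,o+24*lz))
u,v=map(int,proj(w,o+24*lz));gg=cv2.GaussianBlur(w['color'],(3,3),0).copy();seed=np.zeros((482,642),np.uint8)
cv2.floodFill(gg,seed,(u,v),0,(9,9,9),(9,9,9),cv2.FLOODFILL_FIXED_RANGE|cv2.FLOODFILL_MASK_ONLY|(255<<8))
k=max(cv2.findContours(seed[1:-1,1:-1],cv2.RETR_EXTERNAL,cv2.CHAIN_APPROX_NONE)[0],key=cv2.contourArea)
e=cv2.fitEllipse(cv2.convexHull(k));print(e)
# ray with lid-top plane
a,d=ray(w,*e[0]);t=o+24*lz;print('ray hit - top',G.T@(a+d*((t-a)@lz)/(d@lz)-t))
W=[pickle.load(open(f'w{i}.pkl','rb')) for i in(1,2)]
print(tri([ray(W[0],283.9,252.2),ray(W[1],464.7,251.7),ray(w,*e[0])]))
```

```text
2.85 [572.02 143.77  89.2 ] [-3.14  0.43  3.04]
go [-0.0024, -0.002, 0.0591] [0.001, -0.0026, 0.0056] rows>=1.4
pred (np.float64(311.56862124980273), np.float64(278.4709964798989))
((311.5603332519531, 276.0214538574219), (75.38275146484375, 81.17974853515625), 92.4568862915039)
ray hit - top [ 1.33 -0.01  0.  ]
(array([592.  , 139.76,  49.55]), [0.07135069444983963, 0.19295046800252663, 0.16242723966963715])
```

View pics/w3.png

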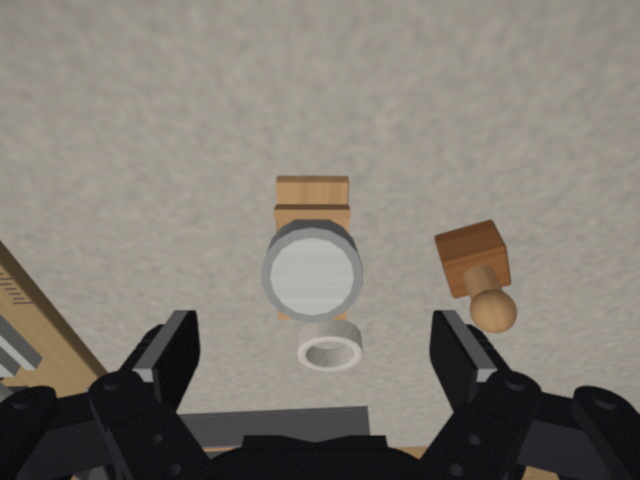

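The lid is centred between the fingers at (311,276), easel edges run level in the image so the yaw is right, and three rays meet within 0.2 mm. I go down and close.

>>> send_rows(targets=[-0.0017, -0.002, 0.03, 0, -0.003, 0.006, 1, -0.0017, -0.002, 0.045, 0, -0.003, 0.006, 1, -0.0017, -0.002, 0.055, 0, -0.003, 0.006, 1, -0.0017, -0.002, 0.0595, 0, -0.003, 0.006, 1, -0.0017, -0.002, 0.0595, 0, -0.003, 0.006, 1, -0.0017, -0.002, 0.0595, 0, -0.003, 0.006, 1], grip_force=30)

```text
clock: 3.4
eef_pos: [600.7, 135.6, 38.9]
tcp_rot: [3.14, 0.44, 3.028]
contact_force: [0.4, -0.2, 0.2]
opening: 0.998
grasp_force: 0.0
```

>>> send_rows(targets=[0, 0, 0, 0, 0, 0, 0.4, 0, 0, 0, 0, 0, 0, 0.3, 0, 0, 0, 0, 0, 0, 0.1, 0, 0, 0, 0, 0, 0, -0.1, 0, 0, 0, 0, 0, 0, -0.3, 0, 0, 0, 0, 0, 0, -0.3, 0, 0, 0, 0, 0, 0, -0.3, 0, 0, 0, 0, 0, 0, -0.3])

```text
clock: 4.07
eef_pos: [600.6, 135.8, 39.2]
tcp_rot: [3.139, 0.441, 3.029]
contact_force: [-5.5, 0.7, 10.2]
opening: 0.6
grasp_force: 29.0
```

>>> send_rows(targets=[0, 0, -0.005, 0, 0, 0, -0.3, 0, 0, -0.015, 0, 0, 0, -0.3, 0, 0, -0.03, 0, 0, 0, -0.3, 0, 0, -0.05, 0, 0, 0, -0.3, 0, 0, -0.07, 0, 0, 0, -0.3, 0, 0, -0.07, 0, 0, 0, -0.3], grip_force=40)

```text
clock: 4.57
eef_pos: [570.8, 139.4, 104.5]
tcp_rot: [3.138, 0.442, 3.028]
contact_force: [0.9, -0.1, -0.6]
opening: 0.592
grasp_force: 41.9
```

Run:
```python
from h import *
import pickle
np.set_printoptions(precision=2,suppress=True)
s=r.sense();print(s['clock'],s['eef_pos'],s['tcp_rot'],s['opening'],s['grasp_force'])
w=grab('wrist','w4.png');pickle.dump(w,open('w4.pkl','wb'))
# view pose above jig: tool vertical, jig yaw
jy=-.038
go([560,-120,200],[np.pi,0,np.pi+jy])
```

```text
4.5667 [570.83 139.45 104.48] [3.14 0.44 3.03] 0.5918501383068346 41.877002008259296
go [-0.0578, -0.2587, -0.0805] [-0.013, 0.442, -0.0734] rows>=6.6
```

View pics/w4.png

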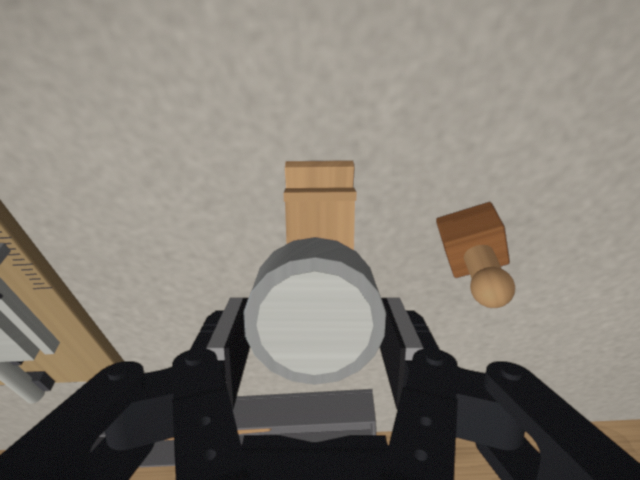

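The lid is held between both pads, its top centred at (315,320), and the easel is empty. Next: the lid's position in the tool frame, and a move over the jig.

```bash
cat >> h.py <<'E'
def flood(w,u,v,t=9):
    gg=cv2.GaussianBlur(w['color'],(3,3),0).copy();seed=np.zeros((482,642),np.uint8)
    cv2.floodFill(gg,seed,(int(u),int(v)),0,(t,)*3,(t,)*3,cv2.FLOODFILL_FIXED_RANGE|cv2.FLOODFILL_MASK_ONLY|(255<<8))
    k=max(cv2.findContours(seed[1:-1,1:-1],cv2.RETR_EXTERNAL,cv2.CHAIN_APPROX_NONE)[0],key=cv2.contourArea)
    return cv2.fitEllipse(cv2.convexHull(k)),k
E
python3 - <<'E'
from h import *
import pickle
np.set_printoptions(precision=2,suppress=True)
w=pickle.load(open('w4.pkl','rb'));s=r.sense();T=rot(s['tcp_rot'])
e,k=flood(w,315,320);print(e)
for zt in (-14,-16,-18):
    a,d=ray(w,*e[0]);a=T.T@(a-s['eef_pos']);d=T.T@d;print(zt,a+d*(zt-a[2])/d[2])
pts=k.reshape(-1,2).astype(float);print(pts.min(0),pts.max(0))
E
```

```text
((314.44195556640625, 322.79180908203125), (101.13624572753906, 114.37017059326172), 89.78606414794922)
-14 [  4.47  -0.5  -14.  ]
-16 [  5.61  -0.5  -16.  ]
-18 [  6.75  -0.5  -18.  ]
[257. 272.] [372. 373.]
```

>>> send_rows(targets=[-0.01, -0.02, -0.06, 0, 0.06, 0, -0.3, -0.025, -0.06, -0.08, 0, 0.15, -0.02, -0.3, -0.058, -0.1, -0.08, -0.013, 0.25, -0.05, -0.3, -0.058, -0.14, -0.08, -0.013, 0.35, -0.073, -0.3, -0.058, -0.18, -0.08, -0.013, 0.442, -0.073, -0.3, -0.058, -0.22, -0.08, -0.013, 0.442, -0.073, -0.3, -0.058, -0.25, -0.08, -0.013, 0.442, -0.073, -0.3, -0.058, -0.259, -0.08, -0.013, 0.442, -0.073, -0.3, -0.058, -0.259, -0.08, -0.013, 0.442, -0.073, -0.3, -0.058, -0.259, -0.08, -0.013, 0.442, -0.073, -0.3])

```text
clock: 5.45
eef_pos: [560.0, -124.9, 197.5]
tcp_rot: [-3.139, -0.003, 3.099]
contact_force: [-0.8, -0.8, -1.2]
opening: 0.594
grasp_force: 42.1
```

Run:
```python
from h import *
import pickle
np.set_printoptions(precision=2,suppress=True)
s=r.sense();print(s['clock'],s['eef_pos'],s['tcp_rot'],s['opening'],s['grasp_force'])
w=grab('wrist','w5.png');pickle.dump((w,s),open('w5.pkl','wb'))
```

```text
5.45 [ 559.96 -124.93  197.45] [-3.14 -0.    3.1 ] 0.5935749511064982 42.05210354179144
```

View pics/w5.png

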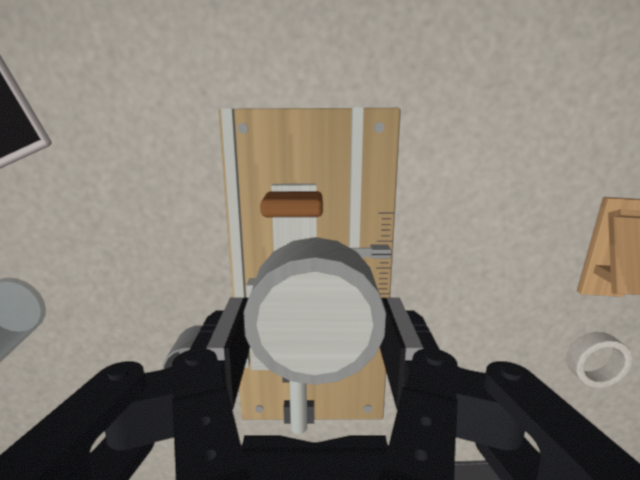

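The lid is held above the jig. I see the handle top at (292,204), the clip at (372,250), and bed corners near (221,108), (399,108), (242,419) and (384,419); the pocket is hidden by the lid. I now fit the bed edges and the pocket rim numerically.

```bash
cat > jig.py <<'E'
from h import *
import pickle
from scipy.optimize import least_squares
np.set_printoptions(precision=2,suppress=True)
w5,s5=pickle.load(open('w5.pkl','rb'));w2=pickle.load(open('w2.pkl','rb'))
def sat(f): return cv2.cvtColor(cv2.GaussianBlur(f['color'],(3,3),0),cv2.COLOR_BGR2HSV)[...,1].astype(int)
def edges(f,rowsL,rowsR,colsN,colsF,u0,u1,v0,v1,th=60):
    m=sat(f)>th
    L=[onz(f,np.where(m[v,u0:u1])[0].min()+u0-.5,v,12) for v in rowsL]
    Rr=[onz(f,np.where(m[v,u0:u1])[0].max()+u0+.5,v,12) for v in rowsR]
    N=[onz(f,u,np.where(m[v0:v1,u])[0].min()+v0-.5,12) for u in colsN]
    F=[onz(f,u,np.where(m[v0:v1,u])[0].max()+v0+.5,12) for u in colsF]
    P=[np.array(x)[:,:2] for x in(L,Rr,N,F)]
    def res(q):
        c,s=np.cos(q[2]),np.sin(q[2]);loc=lambda p:(p-q[:2])@np.array([[c,-s],[s,c]])
        return np.r_[loc(P[0])[:,1]+59,loc(P[1])[:,1]-85,loc(P[2])[:,0]+130,loc(P[3])[:,0]-170]
    o=least_squares(res,[605,-145,-.04],loss='soft_l1');rr=res(o.x)
    i=np.cumsum([len(p) for p in P]);print('jig',o.x[:2],round(o.x[2],4),'mean res',[round(float(np.median(x)),2) for x in np.split(rr,i[:-1])])
    return o.x
a=edges(w5,range(115,160,3),range(115,300,5),range(250,340,5),range(325,370,4),200,410,90,440)
b=edges(w2,range(118,160,4),range(125,390,5),list(range(100,190,5))+list(range(210,235,4)),range(195,240,4),60,262,90,440)
for q in(a,b):
    c,s=np.cos(q[2]),np.sin(q[2]);M=np.array([[c,-s],[s,c]])
    print('nest',q[:2]+M@[55,0],'handle',q[:2]+M@[-60,0],'pointer',q[:2]+M@[19,62])
# handle by wood-dark mask
hp=[]
for f,(x0,x1,y0,y1) in((w5,(250,335,180,225)),(w2,(90,175,180,220))):
    hsv=cv2.cvtColor(f['color'],cv2.COLOR_BGR2HSV)[y0:y1,x0:x1]
    m=((hsv[...,1]>140)&(hsv[...,2]<150)).astype(np.uint8);print(m.sum(),cv2.boundingRect(m))
    k=max(cv2.findContours(m,0,1)[0],key=cv2.contourArea);(cx,cy),sz,an=cv2.minAreaRect(k);print((cx+x0,cy+y0),sz,an)
# pocket rim in w2
g=cv2.cvtColor(w2['color'],cv2.COLOR_BGR2GRAY);E=cv2.Canny(g,40,100)
vs,us=np.where(E[280:340,112:192]);P=np.array([onz(w2,u+112,v+280,30)[:2] for u,v in zip(us,vs)])
best=None;rng=np.random.default_rng(0)
for _ in range(4000):
    p=P[rng.choice(len(P),3,False)];A=2*(p[1:]-p[0])
    if abs(np.linalg.det(A))<50: continue
    c=np.linalg.solve(A,(p[1:]**2).sum(1)-(p[0]**2).sum());rr=np.linalg.norm(p[0]-c)
    if not 26<rr<31.5: continue
    n=(abs(np.linalg.norm(P-c,axis=1)-rr)<.6).sum()
    if best is None or n>best[0]: best=(n,c,rr)
print('pocket w2',best,len(P))
E
python3 jig.py
```

```text
jig [ 608.46 -145.7 ] -0.0408 mean res [1.91, -0.43, 0.64, -2.99]
jig [ 608.52 -143.27] -0.0404 mean res [11.31, -0.27, 0.52, -2.53]
nest [ 663.42 -147.95] handle [ 548.51 -143.26] pointer [629.98 -84.53]
nest [ 663.47 -145.49] handle [ 548.57 -140.84] pointer [630.01 -82.09]
1350 (11, 12, 61, 25)
(290.98792266845703, 203.90840911865234) (23.280866622924805, 60.171142578125) 88.83085632324219
1252 (9, 10, 68, 23)
(132.48967361450195, 200.9543113708496) (67.05086517333984, 21.380844116210938) 1.3019527196884155
pocket w2 (np.int64(96), array([ 662.77, -145.75]), np.float64(29.77486334209184)) 366
```

Run:
```python
from h import *
go([667.2,-146.4,90],[np.pi,0,np.pi-.0405])
```

```text
go [-0.1086, -0.0189, 0.1069] [-0.0018, -0.0036, -0.0018] rows>=3.7
```

>>> send_rows(targets=[-0.04, -0.008, 0.02, -0.002, -0.004, -0.002, -0.3, -0.075, -0.014, 0.045, -0.002, -0.004, -0.002, -0.3, -0.1086, -0.019, 0.075, -0.002, -0.004, -0.002, -0.3, -0.1086, -0.019, 0.1, -0.002, -0.004, -0.002, -0.3, -0.1086, -0.019, 0.107, -0.002, -0.004, -0.002, -0.3, -0.1086, -0.019, 0.107, -0.002, -0.004, -0.002, -0.3, -0.1086, -0.019, 0.107, -0.002, -0.004, -0.002, -0.3])

```text
clock: 6.08
eef_pos: [666.8, -142.9, 90.5]
tcp_rot: [3.14, -0.001, 3.106]
contact_force: [-0.7, -0.3, -0.2]
opening: 0.592
grasp_force: 42.0
```

Run:
```python
from h import *
s=r.sense();print(s['clock'],s['eef_pos'],s['tcp_rot'],s['contact_force'])
go([667.2,-146.4,46],[np.pi,0,np.pi-.0405])
```

```text
6.0833 [ 666.83301759 -142.87875644   90.46986306] [ 3.14049750e+00 -7.22172284e-04  3.10577048e+00] [-0.67422001 -0.28831025 -0.22653015]
go [-0.0005, -0.0036, 0.0445] [0.0011, -0.0007, 0.0047] rows>=1.1
```

>>> send_rows(targets=[-0.0005, -0.0036, 0.02, 0.001, -0.001, 0.005, -0.3, -0.0005, -0.0036, 0.0445, 0.001, -0.001, 0.005, -0.3, -0.0005, -0.0036, 0.0445, 0.001, -0.001, 0.005, -0.3, -0.0005, -0.0036, 0.0445, 0.001, -0.001, 0.005, -0.3, -0.0005, -0.0036, 0.0445, 0.001, -0.001, 0.005, -0.3])

```text
clock: 6.5
eef_pos: [668.9, -147.6, 48.6]
tcp_rot: [-3.141, 0.005, 3.1]
contact_force: [0.4, -0.7, -0.2]
opening: 0.596
grasp_force: 42.0
```

Run:
```python
from h import *
s=r.sense();print(s['clock'],s['eef_pos'],s['tcp_rot'],s['contact_force'])
a=cv2.imread('pics/scene0.png');b=grab('scene','s1.png')['color'];w=grab('wrist','w6.png')
c=lambda i:cv2.resize(i[225:305,195:295],(400,320),interpolation=cv2.INTER_CUBIC)
W=cv2.resize(w['color'][100:420,100:500],(375,300))
out=np.zeros((600,800,3),np.uint8);out[:300,:400]=c(a)[:300];out[:300,400:]=c(b)[:300];out[300:600,:375]=W;
t=grab('top','t1.png')['color'];out[300:600,400:800]=cv2.resize(t[180:255,320:420],(400,300),interpolation=cv2.INTER_CUBIC)
cv2.imwrite('pics/hov.png',out)
```

```text
6.5 [ 668.94434674 -147.57466799   48.64768806] [-3.14094215  0.00459246  3.10017835] [ 0.37869646 -0.7059506  -0.24848356]
```

View pics/hov.png

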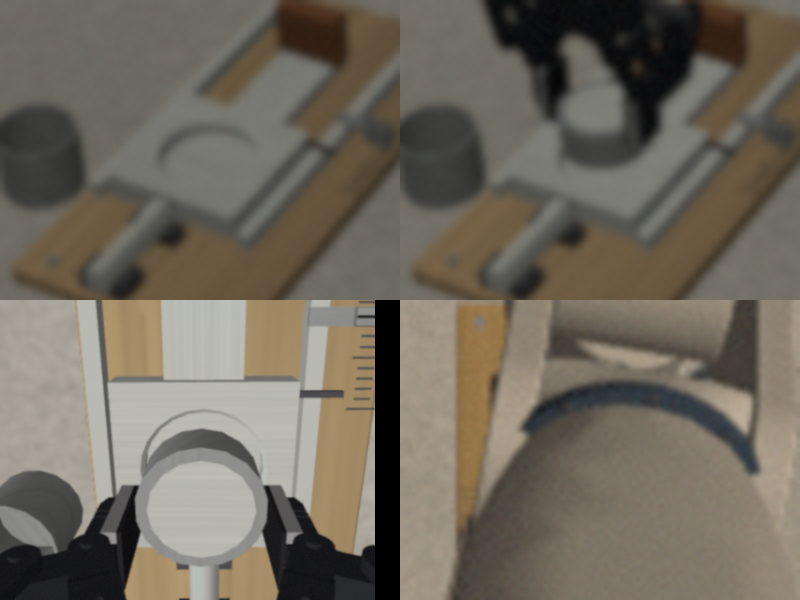

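The hover view (wrist panel lower left) shows the lid centred laterally over the pocket: lid u≈315.5, pocket arc u≈316, near rim at about v=219. The scene panel agrees. Next I measure the fore-aft offset from the same wrist frame.

Run:
```python
from h import *
np.set_printoptions(precision=2,suppress=True)
w=grab('wrist');s=r.sense();print(s['clock'],s['eef_pos'],s['tcp_rot']);T=rot(s['tcp_rot'])
def circ(P,lo,hi,tol=.4):
    best=(0,);rng=np.random.default_rng(0)
    for _ in range(6000):
        p=P[rng.choice(len(P),3,False)];A=2*(p[1:]-p[0])
        if abs(np.linalg.det(A))<50: continue
        c=np.linalg.solve(A,(p[1:]**2).sum(1)-(p[0]**2).sum());q=np.linalg.norm(p[0]-c)
        if lo<q<hi:
            n=(abs(np.linalg.norm(P-c,axis=1)-q)<tol).sum()
            if n>best[0]: best=(n,c,q)
    return best
E=cv2.Canny(cv2.cvtColor(w['color'],cv2.COLOR_BGR2GRAY),30,80)
def pts(u0,u1,v0,v1,z):
    vs,us=np.where(E[v0:v1,u0:u1]);return np.array([onz(w,u+u0,v+v0,z)[:2] for u,v in zip(us,vs)])
pk=circ(pts(240,395,208,285,30),26.5,31.5);print('pocket',pk)
for rz in (9,10,11): # rim below TCP
    zt=s['eef_pos'][2]-rz+24
    l=circ(pts(235,390,250,375,zt),20,28);print('lid top',zt,l)
sc=[proj(w,[*pk[1],30])];print(sc)
```

```text
6.7 [ 668.97 -147.76   48.  ] [-3.14  0.    3.1 ]
pocket (np.int64(199), array([ 662.7 , -146.89]), np.float64(27.29900607406024))
lid top 62.999717273392164 (np.int64(396), array([ 665.24, -148.18]), np.float64(20.60958150425513))
lid top 61.999717273392164 (np.int64(396), array([ 665.83, -148.2 ]), np.float64(20.773402714112578))
lid top 60.999717273392164 (np.int64(395), array([ 666.41, -148.23]), np.float64(20.937223923969896))
[(np.float64(317.18349806703037), np.float64(280.63353075888404))]
```

>>> send_rows(targets=[0.002, 0.0013, 0.003, 0, 0, 0, -0.3, 0.002, 0.0013, 0.006, 0, 0, 0, -0.3, 0.002, 0.0013, 0.009, 0, 0, 0, -0.3, 0.002, 0.0013, 0.011, 0, 0, 0, -0.3, 0.002, 0.0013, 0.011, 0, 0, 0, -0.3, 0.002, 0.0013, 0.011, 0, 0, 0, -0.3])

```text
clock: 7.2
eef_pos: [666.0, -146.3, 34.8]
tcp_rot: [-3.141, 0.002, 3.1]
contact_force: [-0.3, -0.4, -0.8]
opening: 0.598
grasp_force: 42.0
```

Run:
```python
from h import *
s=r.sense();print(s['clock'],s['eef_pos'],s['tcp_rot'],s['contact_force'],s['wrist_torque'])
```

```text
7.2 [ 665.9657945  -146.25802765   34.83616594] [-3.14145439e+00  1.60744868e-03  3.09995500e+00] [-0.34947557 -0.43155613 -0.84438662] [-0.02198679  0.02132661  0.01745181]
```

>>> send_rows(targets=[0, 0, 0.001, 0, 0, 0, -0.3, 0, 0, 0.002, 0, 0, 0, -0.3, 0, 0, 0.002, 0, 0, 0, -0.3])

```text
clock: 7.45
eef_pos: [666.2, -146.3, 33.1]
tcp_rot: [-3.141, 0.002, 3.1]
contact_force: [-0.6, -0.2, -0.7]
opening: 0.596
grasp_force: 42.0
```

>>> send_rows(targets=[0, 0, 0.0007, 0, 0, 0, -0.3, 0, 0, 0.001, 0, 0, 0, -0.3, 0, 0, 0.001, 0, 0, 0, -0.3])

```text
clock: 7.7
eef_pos: [666.1, -146.2, 32.2]
tcp_rot: [-3.141, 0.002, 3.1]
contact_force: [-0.0, -0.2, -0.1]
opening: 0.592
grasp_force: 42.0
```

>>> send_rows(targets=[0, 0, 0.0007, 0, 0, 0, -0.3, 0, 0, 0.001, 0, 0, 0, -0.3, 0, 0, 0.001, 0, 0, 0, -0.3])

```text
clock: 7.95
eef_pos: [666.1, -146.3, 31.2]
tcp_rot: [-3.141, 0.002, 3.1]
contact_force: [-0.2, -0.7, -1.0]
opening: 0.59
grasp_force: 42.0
```

>>> send_rows(targets=[0, 0, 0.0005, 0, 0, 0, -0.3, 0, 0, 0.001, 0, 0, 0, -0.3, 0, 0, 0.001, 0, 0, 0, -0.3])

```text
clock: 8.2
eef_pos: [666.3, -146.3, 30.8]
tcp_rot: [-3.141, 0.002, 3.1]
contact_force: [-1.4, 1.1, 4.3]
opening: 0.589
grasp_force: 42.5
```

Contact at 4 N with TCP z = 30.8, the height expected for a seated lid. I release gently.

>>> send_rows(targets=[0, 0, 0, 0, 0, 0, -0.3, 0, 0, 0, 0, 0, 0, 0.1, 0, 0, 0, 0, 0, 0, 0.2, 0, 0, 0, 0, 0, 0, 0.25, 0, 0, 0, 0, 0, 0, 0.3, 0, 0, 0, 0, 0, 0, 0.4, 0, 0, 0, 0, 0, 0, 0.45, 0, 0, 0, 0, 0, 0, 0.45], grip_force=20)

```text
clock: 8.87
eef_pos: [666.1, -146.2, 30.1]
tcp_rot: [-3.141, 0.002, 3.1]
contact_force: [-0.0, 0.2, -0.3]
opening: 0.724
grasp_force: 0.0
```

>>> send_rows(targets=[0, 0, -0.01, 0, 0, 0, 0.45, 0, 0, -0.025, 0, 0, 0, 0.45, 0, 0, -0.05, 0, 0, 0, 0.45, 0.01, 0, -0.08, 0, 0, 0, 0.45, 0.04, 0, -0.1, 0, 0, 0, 0.45, 0.06, 0, -0.11, 0, 0, 0, 0.45, 0.06, 0, -0.11, 0, 0, 0, 0.45, 0.06, 0, -0.11, 0, 0, 0, 0.45, 0.06, 0, -0.11, 0, 0, 0, 0.45])

```text
clock: 9.62
eef_pos: [606.9, -143.9, 141.2]
tcp_rot: [-3.141, 0.004, 3.1]
contact_force: [0.0, 1.2, -0.6]
opening: 0.727
grasp_force: 0.0
```

Run:
```python
from h import *
import pickle
np.set_printoptions(precision=2,suppress=True)
s=r.sense();print(s['clock'],s['eef_pos'],s['tcp_rot'],s['opening']);
w=grab('wrist','w7.png');pickle.dump((w,s),open('w7.pkl','wb'))
pu,pv=proj(w,[663.5,-147,46]);print(pu,pv)
e,k=flood(w,pu,pv);print(e);print('lid top',onz(w,*e[0],46))
g=cv2.cvtColor(w['color'],cv2.COLOR_BGR2GRAY)
# pointer & clip dark/edges columns profile, handle
for n,p in dict(handle=[548.5,-143,60],pointer=[630,-84,29],clip=[593.6,-78,29],nest=[663.5,-147,30]).items(): print(n,proj(w,p))
```

```text
9.6167 [ 606.89 -143.9   141.2 ] [-3.14  0.    3.1 ] 0.7274467857109846
314.307557385429 320.5660246498291
((314.6498107910156, 318.0733337402344), (53.58611297607422, 60.23916244506836), 91.2226333618164)
lid top [ 661.64 -146.69   46.  ]
handle (np.float64(312.71176458762596), np.float64(145.93252221726542))
pointer (np.float64(404.89669867374937), np.float64(260.7462968310436))
clip (np.float64(415.66026336565244), np.float64(208.22322962504177))
nest (np.float64(314.3292484459991), np.float64(309.1060026095668))
```

View pics/w7.png

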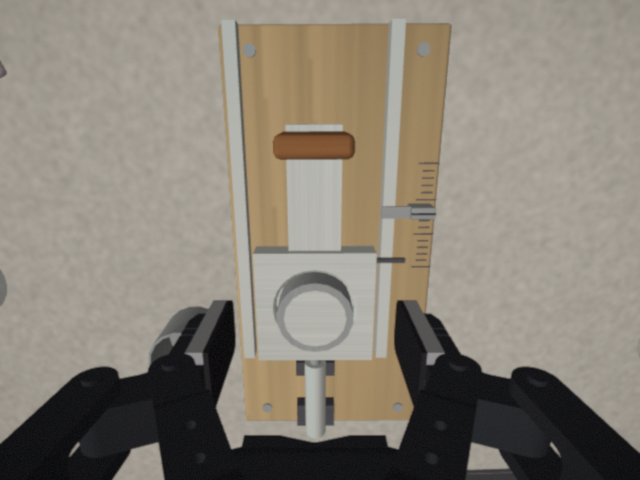

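The lid sits in the pocket at (314,318), measured within about 2 mm of the pocket in the world frame. The handle top is at (314,146), the pointer tip at (405,260), and the clip with its mark line at (411–436, 211). Next: the handle from two views, and the pull distance.

Run:
```python
from h import *
import pickle
np.set_printoptions(precision=2,suppress=True)
w7,s7=pickle.load(open('w7.pkl','rb'));w5,_=pickle.load(open('w5.pkl','rb'));w2=pickle.load(open('w2.pkl','rb'))
rs=[]
for f,(x0,x1,y0,y1) in((w7,(260,370,120,170)),(w5,(250,335,180,225)),(w2,(90,175,180,220))):
    hsv=cv2.cvtColor(f['color'],cv2.COLOR_BGR2HSV)[y0:y1,x0:x1]
    m=((hsv[...,1]>140)&(hsv[...,2]<150)).astype(np.uint8);k=max(cv2.findContours(m,0,1)[0],key=cv2.contourArea)
    x,y,ww,hh=cv2.boundingRect(k);(cx,cy),sz,an=cv2.minAreaRect(k);print((cx+x0,cy+y0),sz,an);rs.append(ray(f,cx+x0,cy+y0))
    print(' at z60',onz(f,cx+x0,cy+y0,60),' z50',onz(f,cx+x0,cy+y0,50))
print(tri(rs[:2]),tri(rs))
g=cv2.cvtColor(w7['color'],cv2.COLOR_BGR2GRAY)
for u in(395,400,403): print('ptr',u,g[250:272,u])
for u in(405,413,418,425,432): print('clip',u,g[198:226,u])
ex=np.array([np.cos(-.0405),np.sin(-.0405),0])
p=onz(w7,404,260.3,29);m=onz(w7,412,211.5,29);print(p,m,(p-m)@ex)
s=r.sense();go([548,-142.5,100],[np.pi,0,np.pi/2-.0405])
```

```text
(313.47681045532227, 145.01598739624023) (25.075063705444336, 79.16220092773438) 89.10482788085938
 at z60 [ 548.03 -142.56   60.  ]  z50 [ 548.86 -142.63   50.  ]
(290.98792266845703, 203.90840911865234) (23.280866622924805, 60.171142578125) 88.83085632324219
 at z60 [ 545.18 -142.04   60.  ]  z50 [ 547.38 -142.77   50.  ]
(132.48967361450195, 200.9543113708496) (67.05086517333984, 21.380844116210938) 1.3019527196884155
 at z60 [ 544.94 -134.73   60.  ]  z50 [ 547.12 -139.39   50.  ]
(array([ 549.38, -143.03,   41.72]), [0.384698250171953, 0.38469825017185016]) (array([ 549.17, -143.04,   42.07]), [0.5042662033720882, 0.3070492881212962, 0.31884534975814177])
ptr 395 [136 138 137 136 138 137 128  98  66  69  74  75  92 121 135 138 136 137
 138 136 137 137]
ptr 400 [139 138 139 138 138 138 130  99  66  70  73  75  93 123 135 140 139 141
 141 141 142 140]
ptr 403 [141 140 142 141 142 140 133 104  70  73  74  77  95 124 139 142 141 143
 142 142 142 141]
clip 405 [139 140 140 140 139 139 139 131 120 134 139 140 140 138 139 139 139 138
 139 138 140 142 141 141 141 140 141 141]
clip 413 [138 137 138 137 131 112  90  83  86  97 124 140 144 144 133  96  78 113
 133 137 134 129 133 138 137 137 137 138]
clip 418 [127 102 112 131 132 112  89  82  84  98 126 139 144 144 132  94  77 114
 133 137 132 121 121 130 136 139 138 134]
clip 425 [125 102 111 130 128 109  89  81  84  98 124 139 142 142 129  85  73 112
 133 135 127 103  90 112 130 136 136 131]
clip 432 [127 102 113 131 136 133 126 111  93  99 126 139 141 140 128  84  71 112
 132 135 131 124 125 126 125 122 122 121]
[629.65 -84.62  29.  ] [595.7  -80.31  29.  ] 34.09537556508626
go [0.0589, -0.0011, 0.0403] [0.0022, 0.0029, 1.5697] rows>=12.6
```

The handle is at (548,-142.5). The mark line is at v≈213.8 and the pointer's top centre at v≈260.7, so the pull is about 33 mm, to be checked by eye after pulling. I turn over the handle now.

>>> send_rows(targets=[0.01, 0, 0, 0, 0, 0.12, 0.2, 0.02, 0, 0.01, 0, 0, 0.25, 0.2, 0.03, 0, 0.02, 0, 0, 0.37, 0.2, 0.04, 0, 0.03, 0, 0, 0.49, 0.2, 0.05, -0.001, 0.04, 0, 0, 0.62, 0.2, 0.059, -0.001, 0.04, 0, 0, 0.74, 0.2, 0.059, -0.001, 0.04, 0, 0, 0.87, 0.2, 0.059, -0.001, 0.04, 0, 0, 0.99, 0.2, 0.059, -0.001, 0.04, 0, 0, 1.11, 0.2, 0.059, -0.001, 0.04, 0, 0, 1.24, 0.2, 0.059, -0.001, 0.04, 0, 0, 1.36, 0.2, 0.059, -0.001, 0.04, 0, 0, 1.48, 0.2])

```text
clock: 10.67
eef_pos: [547.7, -142.3, 99.3]
tcp_rot: [3.14, 0.0, 1.614]
contact_force: [-0.3, -0.2, -0.6]
opening: 0.602
grasp_force: 0.0
```

>>> send_rows(targets=[0, 0, 0, 0, 0, 0.09, 0.2, 0, 0, 0, 0, 0, 0.09, 0.2, 0, 0, 0, 0, 0, 0.09, 0.2])

```text
clock: 10.92
eef_pos: [547.4, -142.2, 99.4]
tcp_rot: [3.14, 0.0, 1.533]
contact_force: [-0.5, 0.4, -0.1]
opening: 0.599
grasp_force: 0.0
```

Run:
```python
from h import *
s=r.sense();print(s['clock'],s['eef_pos'],s['tcp_rot'],s['opening'],s['contact_force']);go([548.3,-142.5,34],[np.pi,0,np.pi/2-.0405])
w=grab('wrist','w8.png');hsv=cv2.cvtColor(w['color'],cv2.COLOR_BGR2HSV)
import pickle;pickle.dump(w,open('w8.pkl','wb'))
u,v=map(int,proj(w,[548,-142.5,60]));y0,x0=max(v-60,0),u-60
m=((hsv[y0:v+60,x0:u+60,1]>140)&(hsv[y0:v+60,x0:u+60,2]<150)).astype(np.uint8);k=max(cv2.findContours(m,0,1)[0],key=cv2.contourArea)
x,y,a,b=cv2.boundingRect(k);print(u,v,(x+x0,y+y0,a,b));print(onz(w,x+x0+a/2,v,60))
```

```text
10.9167 [ 547.44678586 -142.24555619   99.41668677] [3.13998347e+00 9.00061108e-05 1.53313544e+00] 0.5993621054882348 [-0.53308742  0.39210994 -0.06787712]
go [-0.0002, 0.0008, 0.0654] [0.0016, 0.0001, 0.0028] rows>=1.6
314 276 (304, 216, 26, 96)
[ 549.39007049 -142.53713039   60.        ]
```

>>> send_rows(targets=[0, 0.001, 0.025, 0, 0, 0.003, 0.2, 0, 0.001, 0.045, 0, 0, 0.003, 0.2, 0, 0.001, 0.058, 0, 0, 0.003, 0.2, 0, 0.001, 0.0645, 0, 0, 0.003, 0.2, 0, 0.001, 0.0645, 0, 0, 0.003, 0.2], grip_force=60)

```text
clock: 11.38
eef_pos: [547.4, -142.1, 34.0]
tcp_rot: [-3.141, -0.0, 1.529]
contact_force: [-0.1, 0.7, -0.2]
opening: 0.6
grasp_force: 0.0
```

>>> send_rows(targets=[0, 0, 0, 0, 0, 0, 0, 0, 0, 0, 0, 0, 0, -0.2, 0, 0, 0, 0, 0, 0, -0.4, 0, 0, 0, 0, 0, 0, -0.6, 0, 0, 0, 0, 0, 0, -0.8, 0, 0, 0, 0, 0, 0, -1, 0, 0, 0, 0, 0, 0, -1, 0, 0, 0, 0, 0, 0, -1])

```text
clock: 12.05
eef_pos: [548.8, -142.5, 36.4]
tcp_rot: [3.138, 0.001, 1.528]
contact_force: [-0.5, 0.9, 6.2]
opening: 0.151
grasp_force: 58.8
```

The handle is gripped. I pull slowly, 30 mm first, then check.

>>> send_rows(targets=[0, -0.002, 0, 0, 0, 0, -1, 0, -0.005, 0, 0, 0, 0, -1, 0, -0.008, 0, 0, 0, 0, -1, 0, -0.011, 0, 0, 0, 0, -1, 0, -0.014, 0, 0, 0, 0, -1, 0, -0.017, 0, 0, 0, 0, -1, 0, -0.02, 0, 0, 0, 0, -1, 0, -0.023, 0, 0, 0, 0, -1, 0, -0.026, 0, 0, 0, 0, -1, 0, -0.028, 0, 0, 0, 0, -1, 0, -0.03, 0, 0, 0, 0, -1, 0, -0.03, 0, 0, 0, 0, -1], grip_force=80)

```text
clock: 13.05
eef_pos: [520.6, -141.5, 36.5]
tcp_rot: [3.134, 0.001, 1.527]
contact_force: [7.0, -0.8, 0.5]
opening: 0.144
grasp_force: 80.7
```

Run:
```python
from h import *
import pickle
np.set_printoptions(precision=2,suppress=True,linewidth=200)
s=r.sense();print(s['clock'],s['eef_pos'],s['tcp_rot'],s['opening'],s['contact_force'])
w=grab('wrist','w9.png');pickle.dump((w,s),open('w9.pkl','wb'))
m=np.array([595.7+1.6,-80.3,29]);print('mark pred',proj(w,m),'ptr pred',proj(w,[599,-83.4,29]))
u,v=map(int,proj(w,m));g=cv2.cvtColor(w['color'],cv2.COLOR_BGR2GRAY)
for dv in range(-30,36,4): print(v+dv,g[v+dv,u-32:u+32:1])
```

```text
13.05 [ 520.6  -141.49   36.51] [3.13 0.   1.53] 0.14401016931873292 [ 7.02 -0.84  0.55]
mark pred (np.float64(514.8280515405737), np.float64(146.5696885943619)) ptr pred (np.float64(518.5409019412778), np.float64(154.96316251606095))
116 [ 83 101 129 143 146 146 145 135 106  78  72  72  74  74  75  74  73  74  73  73  74  75  75  79  97 124 140 147 150 151 152 152 150 143 115  63  31  52  98 137 145 144 144 142 143 139 137 138 120
  86  82 108 137 145 143 144 145 145 144 143 131  94  82  99]
120 [ 89 113 140 147 146 147 141 122  90  71  72  73  74  77  75  75  75  74  75  75  73  73  74  85 113 134 144 148 150 151 151 151 150 135  83  35  42  88 133 144 145 144 144 145 141 137 143 145 146
 145 145 145 146 145 145 146 146 145 145 135 105  81  89 115]
124 [ 99 130 142 147 145 144 135 106  78  71  73  75  75  75  76  76  74  73  73  75  73  75  80  98 126 140 148 150 151 151 152 150 143 111  58  33  63 108 140 145 146 144 145 142 139 140 144 147 145
 145 145 145 145 145 145 145 145 145 140 121  86  82 107 135]
128 [145 145 145 145 146 143 129  95  73  73  74  75  75  77  74  76  76  74
[... 2905 characters left out ...]
 148 148 149 149 148 148 147 146 148 147 145 132  83  45  36  52  70  80  82  79  79  80  88 128 172 182 184 183
 183 183 184 184 186 186 186 186 185 186 185 185 185 185 185]
176 [190 190 191 189 190 190 190 189 188 175 127  98 122 143 148 149 150 150 150 149 148 148 148 148 149 148 148 146 147 147 146 136 103  58  37  47  65  75  82  81  80  80  86 114 161 185 190 189 189
 189 189 189 189 189 189 189 189 189 189 189 188 189 189 189]
180 [190 190 190 190 190 190 190 189 182 154 109 108 141 148 150 151 150 151 149 148 148 148 148 149 148 147 148 147 148 148 144 128  79  41  41  55  74  78  81  79  79  82  94 139 179 189 189 189 190
 189 190 189 189 189 189 189 188 188 188 188 189 188 188 187]
```

>>> send_rows(targets=[0, -0.0015, 0, 0, 0, 0, -1, 0, -0.003, 0, 0, 0, 0, -1, 0, -0.0045, 0, 0, 0, 0, -1, 0, -0.0045, 0, 0, 0, 0, -1, 0, -0.0045, 0, 0, 0, 0, -1, 0, -0.0045, 0, 0, 0, 0, -1])

```text
clock: 13.6
eef_pos: [516.5, -141.3, 36.5]
tcp_rot: [3.134, 0.001, 1.527]
contact_force: [6.8, 0.4, 1.3]
opening: 0.144
grasp_force: 80.6
```

```bash
cat > chk.py <<'E'
from h import *
np.set_printoptions(precision=2,suppress=True,linewidth=200)
s=r.sense();print(s['clock'],s['eef_pos'],s['opening'],s['contact_force'],s['grasp_force'])
w=grab('wrist');g=cv2.cvtColor(w['color'],cv2.COLOR_BGR2GRAY)
u0,v0=map(int,proj(w,[597.3,-80.3,29]))
for v in range(v0-18,v0+34,4): print(v,g[v,u0-30:u0+30])
print('u start',u0-30)
a=proj(w,[597.3,-80.3,29]);b=proj(w,[598.3,-80.3,29]);print('px/mm',b[0]-a[0])
nz=proj(w,[663.5-33,-145.6,46]);print('lid pred',nz)
E
python3 chk.py
```

```text
13.6 [ 516.48 -141.34   36.5 ] 0.14400695070185146 [6.81 0.41 1.27] 80.58385848999023
128 [144 143 134 100  77  72  74  75  76  76  75  75  73  74  77  76  75  73  73  83 106 131 142 148 150 151 151 151 150 136  88  39  37  78 125 142 144 143 144 144 141 137 141 144 144 144 144 143 143
 143 144 143 143 143 143 143 143 142 143 143]
132 [146 141 121  87  72  70  74  75  76  76  74  76  75  75  75  77  74  75  78  94 120 138 147 149 150 151 150 151 145 120  66  32  54  99 137 146 146 145 144 142 138 139 144 146 146 146 146 145 146
 145 146 145 145 145 146 146 146 145 144 145]
136 [147 139 103  76  71  73  73  74  76  76  76  76  75  77  75  76  74  76  85 111 133 145 149 151 151 151 151 150 135  84  39  42  88 134 145 146 145 144 144 142 140 146 148 148 148 149 148 148 148
 148 148 149 148 148 148 147 148 147 147 147]
140 [142 122  88  71  73  75  75  76  75  75  75  75  76  76  76  76  75  80  97 125 141 149 150 152 151 152 149 139  99  50  36  73 118 141 145 144 144 145 142 139 142 148 148 147 148 148 149 148 149
 148 148 149 147 147 148 148 147 149 149 149]
144 [148 146 144 144 141 1
[... 1605 characters left out ...]
113 113 113 112 112 113 112 112 114 113 112 112 113
 113 112 111 110 110 110 110 110 111 110 110]
172 [181 182 180 182 181 180 168 121  94 115 140 148 149 149 150 149 149 145 132  83  44  41  53  72  79  79  80  80  81  89 128 172 182 183 183 183 182 182 183 184 185 186 185 185 185 184 184 185 185
 184 184 184 185 185 184 184 184 184 184 184]
176 [189 189 189 189 188 181 155 106 100 133 146 148 150 150 150 148 147 136 102  59  43  46  63  77  79  79  78  81  84 116 162 184 188 188 188 188 188 188 188 188 188 188 188 188 188 188 189 188 187
 188 188 188 188 188 188 188 188 188 188 187]
u start 496
px/mm 2.7419077770871354
lid pred (np.float64(617.8422218551622), np.float64(324.5251172915822))
```

>>> send_rows(targets=[0, -0.0005, 0, 0, 0, 0, -1, 0, -0.0005, 0, 0, 0, 0, -1, 0, -0.0005, 0, 0, 0, 0, -1, 0, -0.0005, 0, 0, 0, 0, -1, 0, -0.0005, 0, 0, 0, 0, -1, 0, -0.0005, 0, 0, 0, 0, -1])

```text
clock: 14.15
eef_pos: [516.1, -141.3, 36.5]
tcp_rot: [3.134, 0.001, 1.527]
contact_force: [6.4, 0.5, 1.5]
opening: 0.147
grasp_force: 80.6
```

Run:
```python
from h import *
np.set_printoptions(precision=2,suppress=True)
s=r.sense();print(s['clock'],s['eef_pos'],s['contact_force'],s['grasp_force'],s['qvel'])
f=grab('scene');u,v=proj(f,[630,-145.6,46]);e,k=flood(f,u,v,7);print(u,v,e,onz(f,*e[0],46))
```

```text
14.15 [ 516.07 -141.32   36.5 ] [6.39 0.47 1.54] 80.56008696556091 [ 0.  0. -0. -0. -0. -0.]
254.259399013408 249.89116717123952 ((254.37286376953125, 248.90182495117188), (9.074871063232422, 15.343451499938965), 82.2880859375) [ 626.68 -147.24   46.  ]
```

The lid top is seen where the pulled pocket should be, within camera error. The pointer is on the mark and the grip is steady, so I hand in.

```bash
python3 -c "
from rig import r
print(r.sign_off())"
```

```text
the job is handed in; nothing more can be done
None
```

I handed the job in at about 14 s: by my camera measurements the lid sits flat top up in the pocket and the pointer is within about 0.5 mm of the clip's mark, with the gripper still holding the handle; the hand-in returned no verdict.

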